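Fit an empty spool on the cord winder

TASK

Pick up the light wooden spool, slip it over the winder's spindle, turn it gently until its three holes find the three drive pins, and slide it down until it sits fully home and flat on the plate. Do not force it down or round, leave the other spools, the scissors and the wooden block where they are, and let go of the spool.

Things in the scene. Friction and masses are not known exactly. Their poses are not given: they have to be found in the camera images.
- spool_mid (a point): centre (half-way up) of the light wooden spool: loose, 0.05 to 0.12 kg, standing upright on the table beside a red and a black one of the same size. Height 50 mm; a round flange 56 mm across and 7 mm thick at top and foot, on a drum 28 mm across; z points up. Grip it across the top flange, whose middle is 21.5 mm above this point. A dark dot on the top flange lies straight above each drive hole
- spool_foot (a point): centre of the underside of the wooden spool, 25 mm below its centre, same axes. A 13 mm bore runs up from here to the top flange (43 mm deep). Three 9 mm drive holes go through the 7 mm foot flange, centred 19 mm from the axis, 120 degrees apart, the first on this point's +x
- winder: white cord winder, fixed to the table; housing 210 x 130 mm, 44 mm high. Origin on the table under the spindle, z up; the housing reaches from 75 mm behind to 135 mm ahead of it along the winder's +x. A thin steel cord guide, 135 mm high, stands at the +x, +y corner, 125 mm from the spindle. The spool must never be pressed on any part of the winder with more than 25 N
- spindle_tip (a point): top of the fixed upright brass spindle on the winder's axis, 10 mm thick with a 7 mm long tapered tip; it is 36 mm above the plate's top face and 94 mm above the table
- plate_top (a point): centre of the top face of the winder's dark blue round plate, 66 mm across, 58 mm above the table, z up; the spool's foot must end flat on it. The plate is sprung: it starts to give way downwards at about 4 N and then sinks 1 mm for each further 2.5 N (13 mm at most); this point sinks with it
- pin_ring (a point): point on the axis level with the tops of the plate's three steel drive pins: 12 mm tall, 6 mm thick, slightly bevelled tops, 19 mm from the axis, 120 degrees apart. They turn with the plate against a stiff 0.6 N m brake. These axes are the housing's and do NOT show the pins' angle: one pin lies within 43 degrees of +x, either side; see or feel it. Holes over pins, the spool drops; play about 4 degrees each way
- red_mid (a point): centre of the red spool (56 mm across, 50 mm high, no holes in its flanges), loose, to be left alone
- black_mid (a point): centre of the black spool (same size, no holes in its flanges), loose, to be left alone
- scissors_mid (a point): middle of the loose scissors, about 130 mm long, 8 mm high, to be left alone
- block_mid (a point): centre of the loose wooden block, 70 x 70 x 18 mm with a thin pin standing on it, to be left alone
Not all that is in view belongs to the job. Leave any pink, purple or yellow look-alike of the part that bears spool_mid alone.

How it is judged:
On the way:
1. the spool is slipped over the spindle: upright, its axis within 4 mm of the spindle, its foot below the spindle's tip (z of spool_mid in the frame of winder below 0.115 m and horizontal distance between spool_mid and plate_top below 0.004 m and angle between spool_mid's own z axis and vertical below 0.2 rad), for 0.2 s.
At the end, for the whole second after the job is handed in: The wooden spool sits home on the plate with the pins in its holes: its foot within 2.5 mm of the plate's top face, its axis within 4 mm of the spindle, upright within 0.06 rad, at rest (z of spool_mid in the frame of plate_top below 0.0275 m and horizontal distance between spool_mid and plate_top below 0.004 m and angle between spool_mid's own z axis and vertical below 0.06 rad and linear speed of spool below 0.02 m/s); the robot touches nothing.
It fails at once if the spool is pressed on the winder with more than 25 N (contact force between spool and winder above 25 N).
It fails at once if another spool, the scissors or the block is moved by more than 20 mm (distance of any of red_mid, black_mid, scissors_mid, block_mid from where it was at the start of the episode above 0.02 m).
It also fails if it takes over 67 s, if anything falls off the work surface, if the arm or the gripper's body presses on something with over 40 N, if the wrist force passes 120 N, or if a joint passes its speed limit or range.

ROBOT

A 7-joint arm with a two-finger parallel gripper is mounted at the origin on the work surface. World frame = base frame: x ahead of the robot, y to its left, z up, the work surface at z = 0. Lengths are in m, angles in rad, forces in N, time in s.
With the tool pointing down it reaches from about 0.4 to 0.85 m from the base axis. Payload 10.4 kg.
Tool frame: the origin (TCP) lies on the centre line of the jaws, within the pads' length; the fingertips stand 14 mm ahead of it and the grasp point (between the pads) lies 5 mm behind it (tip_reach is the z of the fingertips in the tool frame, in m); z points along the fingers, x is the direction in which the jaws open and shut, and the axes are right-handed (so a half turn about z gives the same grasp; the last joint's range is limited). The gripper opens to 87 mm and grips with 3 to 60 N. Pads are 19 mm wide; open, the fingers measure 117 mm over their backs; the gripper's body (75 mm by 190 mm) begins 51 mm behind the grasp point.
Start: joints at [-1.333, 0.332, -0.065, 1.46, 0.022, 1.35, -0.088], TCP at [0.161, 0.604, 0.237] pointing down, gripper open.
Joint ranges: [-2.6, 2.6], [-0.5, 2.12], [-1.47, 1.34], [0.16, 2.42], [-1.27, 4.41], [0.06, 2.06], [-2.6, 2.6]. Speed limits (rad/s): [2.22, 2.22, 2.79, 2.79, 3.14, 3.14, 3.14].

INTERFACE

Orientations are given as a unit quaternion [x, y, z, w].
In Python, from bench import * gives the robot as it stands.
- The arm moves only by the tool carry_out, never from a script. Its argument "rows" is a list of rows, each a list of 5 numbers: the closure, from -1 (fully open) to 1 (shut), so that 0 is half open, then the shift along the tool's x, y, z in units of 30 mm (1.0 is 30 mm), then the turn about the tool's z in units of 5 degrees (1.0 is 5 degrees). In form: [[jaw, x, y, z, turn], ...]. A call has 1 to 20 rows; each row shifts and turns the pose as measured when the row begins, along the tool's axes as they then stand; what a row does not reach is not made up. A row lasts 1/12 s, in which the tool goes at most 41.7 mm and 7.16 degrees, less where a joint would pass 70% of its speed; a pose out of reach is approached as far as the arm can. A call is refused whole if a number of a shift passes 1 or a number of a turn 1, either way. A call with a gripper value outside its range is refused whole. The fingers move at their own pace and stop on an object; "force" is the grip in N (left out, the last holds). Time passes only in rows, so rows that do not move let the fingers close. It gives the time, the measured TCP pose, the force and the opening at its end, in the units of the state.
- read_state(): the state, without advancing time (a new reading comes with each control period).
- camera(name): name is "side" or "top"; returns the picture (384x512x3 uint8, blue, green, red); there is no depth.
- camera_info(name): a dict with "fx", "fy", "cx", "cy" (pixels), "dist_coeffs" ([k1, k2, p1, p2, k3] as OpenCV has them; the pictures are not rectified), "extrinsics" (4x4, takes a point from camera to world coordinates). Camera axes: x right, y down, z forward; pixel columns grow to the right and rows downward; lengths in m; the calibration is good to about 2 mm. A picture is of the moment at which its call begins. camera_info takes no time and is no camera call.
- close_job(): hands the job in, once; it reports no verdict.
Trained networks look in the newest picture that a camera, given by its name, has taken for a name from the list of things; names that differ only in an ending like _2 or _b are one class to them, and where a whole thing is asked for, a point or a joint stands for the part that bears it (a point fixed in the world has none). Each returns a list of dicts, best first, with "conf" (0 to 1); they miss things now and then, are a little off and sometimes report something else, mostly with a low value. They report only what shows in the picture. A call takes as long as a camera call. They do not tell look-alikes from the thing itself.
- recognise(query, camera): "box" ([centre column, centre row, width, height] in pixels, round what is visible of it).
- silhouettes(query, camera): "mask" (384x512 bool, what is visible of it) and "box" ([centre column, centre row, width, height] in pixels, round what is visible of it).
- pinpoint(query, camera): "xy" ([column, row] in pixels: a listed point, or the origin of a listed thing).
The state is a dict: "time": time; "joint_positions": joint angles; "joint_vel": joint speeds; "joint_torque": joint torques, N m; "ee_pos": TCP position; "eef_rot": TCP orientation; "ft_force": force on the tool from outside, world axes, zero at the start; "torque": the same for the moment, N m; "width": finger opening in m.
Only numpy, scipy, OpenCV 4.12 (cv2) and the standard library are available. Lean on these libraries where they do the work, as an engineer would, in place of code of your own. Each camera call takes 0.05 s, during which the arm holds its last target. There are 200 camera calls.

## Working session

There is one attempt and no reset: what is moved stays moved. The work goes in short steps, Python scripts to look and compute and a tool call to move; the robot and the scene stay as the last step left them, time stands still between calls to the robot, and variables do not carry over. Pictures are saved under pics/ and viewed, about 8 in all and at most 12, crops included, and the job is handed in when it is done.

Besides the shell and the picture viewer there is one more tool, called after ">>>" by a JSON object that holds its "name" and its "arguments", one argument or row to a line. carry_out: Moves the arm, as the interface text tells. Its arguments: {"type":"object","properties":{"rows":{"type":"array","items":{"type":"array","items":{"type":"number"}}},"force":{"type":"number"}},"required":["rows"]}

```bash
mkdir -p pics; cat > h.py <<'E'
from bench import *
import numpy as np, cv2
from scipy.spatial.transform import Rotation as R
def ray(cam,uv):
    c=camera_info(cam);K=np.array([[c['fx'],0,c['cx']],[0,c['fy'],c['cy']],[0,0,1]])
    p=cv2.undistortPoints(np.array([[uv]],float),K,np.array(c['dist_coeffs'],float))[0,0]
    T=np.array(c['extrinsics']);return T[:3,3],T[:3,:3]@np.array([p[0],p[1],1])
def atz(cam,uv,z):
    o,d=ray(cam,uv);return o+d*(z-o[2])/d[2]
def tri(a,b):
    (o1,d1),(o2,d2)=ray(*a),ray(*b)
    s=np.linalg.lstsq(np.c_[d1,-d2],o2-o1,rcond=None)[0]
    p,q=o1+s[0]*d1,o2+s[1]*d2
    return (p+q)/2,np.linalg.norm(p-q)
def proj(cam,P):
    c=camera_info(cam);K=np.array([[c['fx'],0,c['cx']],[0,c['fy'],c['cy']],[0,0,1]])
    T=np.linalg.inv(np.array(c['extrinsics']))
    return cv2.projectPoints(np.atleast_2d(P).astype(float),cv2.Rodrigues(T[:3,:3])[0],T[:3,3],K,np.array(c['dist_coeffs'],float))[0][:,0]
E
python3 - <<'E'
from h import *
ims={}
for c in ('top','side'):
    im=camera(c);cv2.imwrite(f'pics/{c}0.png',im);ims[c]=im
    i=camera_info(c);print(c,i['fx'],np.round(i['extrinsics'],3).tolist())
cv2.imwrite('pics/both.png',cv2.resize(np.vstack([ims['top'],ims['side']]),None,fx=.78,fy=.78))
for q in ['spool_mid','winder','spindle_tip','plate_top','pin_ring','red_mid','black_mid','scissors_mid','block_mid']:
    for c in ('top','side'):
        print(q,c,[(np.round(d['xy'],1).tolist(),round(d['conf'],2)) for d in pinpoint(q,c)[:4]])
print(read_state())
E
```

```text
top 418.4431957532722 [[-0.006, -0.997, 0.083, 0.441], [-1.0, 0.007, 0.007, 0.088], [-0.008, -0.083, -0.997, 1.113], [0.0, 0.0, 0.0, 1.0]]
side 445.2171910045399 [[-0.878, -0.348, 0.329, 0.228], [-0.479, 0.62, -0.621, 0.684], [0.012, -0.703, -0.711, 0.769], [0.0, 0.0, 0.0, 1.0]]
spool_mid top [([263.5, 258.2], 0.92), ([258.3, 220.9], 0.84), ([296.9, 252.0], 0.82), ([295.6, 205.7], 0.7)]
spool_mid side [([286.4, 182.3], 0.86), ([334.5, 195.6], 0.8), ([282.2, 215.9], 0.76), ([200.0, 203.1], 0.74)]
winder top [([350.0, 182.2], 0.98)]
winder side [([288.8, 146.1], 0.8)]
spindle_tip top [([358.4, 177.6], 0.69)]
spindle_tip side [([253.7, 284.9], 0.42)]
plate_top top [([355.7, 183.1], 0.77)]
plate_top side [([291.8, 131.2], 0.56)]
pin_ring top [([356.3, 177.7], 0.9), ([346.1, 181.6], 0.16)]
pin_ring side [([290.0, 129.5], 0.61)]
red_mid top []
red_mid side [([253.1, 281.2], 0.64)]
black_mid top [([232.4, 154.1], 0.82)]
black_mid side [([200.2, 206.6], 0.91)]
scissors_mid top [([123.3, 238.4], 0.77)]
scissors_mid side [([205.6, 370.9], 0.87), ([200.5, 207.5], 0.32)]
block_mid top [([131.7, 141.7], 0.84)]
block_mid side [([107.9, 292.2], 0.68)]
{'time': 1.0, 'joint_positions': array([-1.33256739,  0.33218632, -0.06469463,  1.46010661,  0.02159186,
        1.34988246, -0.08852452]), 'joint_vel': array([ 0.00047279, -0.00068902, -0.0009844 ,  0.00112975,  0.00133271,
       -0.00221198, -0.00086035]), 'joint_torque': array([ 1.40996610e-03, -6.23057556e+01,  2.55781144e-02, -3.90106201e+01,
       -6.10382133e-02,  3.16245644e-02,  1.55900415e-05]), 'ee_pos': array([0.16116474, 0.60388775, 0.23658089]), 'eef_rot': array([ 7.93066387e-01,  6.09135208e-01,  3.55942095e-05, -4.41913966e-05]), 'ft_force': array([-0.70062531,  0.55671956, -0.03570883]), 'torque': array([-0.00698839, -0.01475674,  0.00659545]), 'width': 0.08684227106045493}
```

View pics/both.png

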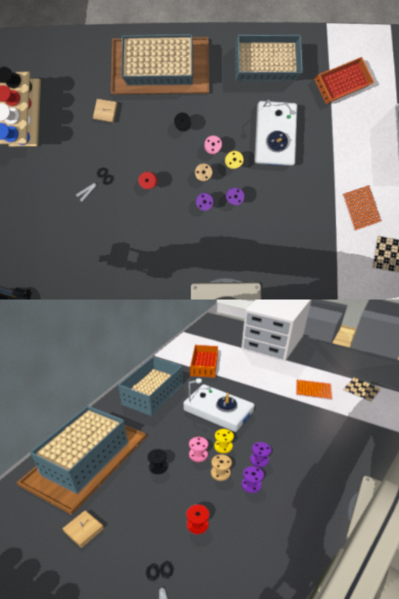

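The wooden spool is at top (260,221) / side (283,215). The look-alikes in top are pink (273,185), yellow (300,205) and purple (262,258), (301,252). Only the first has the tan colour, so I'll confirm it in one enlarged crop together with the winder.

```bash
python3 - <<'E'
from h import *
t=cv2.imread('pics/top0.png');s=cv2.imread('pics/side0.png')
def crop(im,u,v,r=28,n=390):
    return cv2.resize(im[v-r:v+r,u-r:u+r],(n,n),interpolation=cv2.INTER_CUBIC)
a=np.hstack([crop(t,260,221,22,290),crop(t,355,180,26,290)]);b=np.hstack([crop(s,283,213,24,290),crop(s,290,128,30,290)])
cv2.imwrite('pics/crop.png',np.vstack([a,b]))
p,e=tri(('top',[258.3,220.9]),('side',[282.2,215.9]));print('spool',p,e)
for z in(.025,.05):print(z,atz('top',[258.3,220.9],z),atz('side',[282.2,215.9],z))
print('spool top centre',atz('top',[260,221],.05))
print('plate',tri(('top',[355.7,183.1]),('side',[291.8,131.2])));print('pin',tri(('top',[356.3,177.7]),('side',[290,129.5])))
print('winder',atz('top',[350,182.2],0),'tip',atz('top',[358.4,177.6],.094))
for q in ['red_mid','black_mid']:print(q)
for c in('top','side'):
  for d in silhouettes('spool_mid',c):
    im={'top':t,'side':s}[c];print(c,np.round(d['box'],1),round(d['conf'],2),np.median(im[d['mask']],axis=0))
E
```

```text
spool [0.48308968 0.07604234 0.0274301 ] 0.0012553911438388608
0.025 [0.48259552 0.07579198 0.025     ] [0.48452171 0.07425934 0.025     ]
0.05 [0.48163826 0.07607688 0.05      ] [0.47589349 0.09472746 0.05      ]
spool top centre [0.4813559  0.07175998 0.05      ]
plate (array([ 0.57766003, -0.17123466,  0.06064146]), np.float64(0.004717166998449129))
pin (array([ 0.58820999, -0.17442686,  0.06053061]), np.float64(0.002314334990384346))
winder [ 0.58572204 -0.17171     0.        ] tip [ 0.58480256 -0.17090991  0.094     ]
red_mid
black_mid
top [299.8 253.4  23.8  24.7] 0.89 [167.  72. 125.]
top [262.4 258.3  20.6  22.4] 0.86 [167.5  73.  127. ]
top [300.8 207.4  24.   22.2] 0.82 [ 92. 220. 238.]
top [272.2 185.4  16.9  29. ] 0.72 [179. 146. 233.]
top [261.  221.5  20.6  22.2] 0.62 [126. 171. 206.]
top [353.2 172.1  57.6  84.2] 0.59 [233. 232. 230.]
side [323.5 230.9  29.7  34.2] 0.97 [164.  54. 119.]
side [253.9 192.2  21.4  30.2] 0.79 [166. 126. 230.]
side [336.2 199.4  26.1  32.1] 0.64 [159.  53. 115.]
side [285.1 215.1  28.8  32.5] 0.59 [105. 164. 204.]
```

View pics/crop.png

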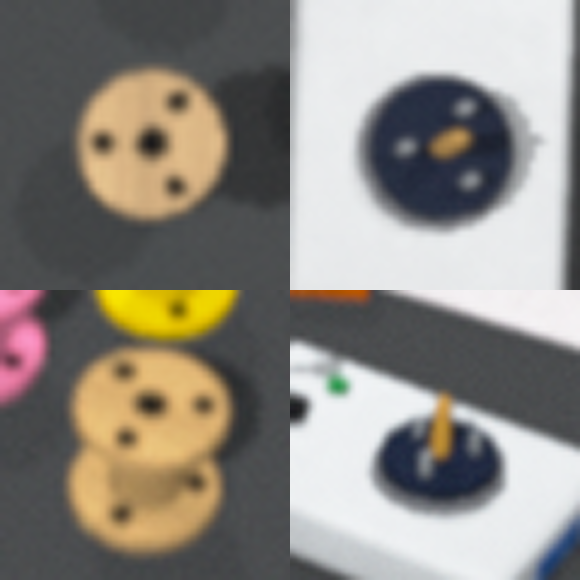

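The crop confirms the tan spool: centre dot at crop (151,143), which is top (260.4,220.2), plus three drive dots. The plate's pins and brass tip also show clearly in both views. Next I fit poses and yaws from these pixels.

```bash
python3 - <<'E'
from h import *
from scipy.optimize import least_squares
def px(p,o,s): return (np.array(p,float)+.5)/s+np.array(o)-.5
def dots(c,z,a,r=.019): return np.array([[c[0]+r*np.cos(a+k*2*np.pi/3),c[1]+r*np.sin(a+k*2*np.pi/3),z] for k in range(3)])
sp_t=px([(151,143),(103,142),(178,101),(176,186)],(238,199),290/44)
sp_s=px([(151,114),(125,81),(204,115),(127,148)],(259,189),290/48)
w_t=px([(115,147),(176,107),(181,180)],(329,154),290/52)
tip_t=px([(178,133)],(329,154),290/52);tip_s=px([(155,104)],(260,98),290/60)
def near(P,Q): return np.concatenate([min((q-p for p in P),key=np.linalg.norm) for q in Q])
for use in('ts','t','s'):
  best=None
  for a0 in np.arange(0,120,20):
    def f(x):
        D=dots(x,x[3],x[2]);C=[[x[0],x[1],x[3]]];r=[[(x[3]-.05)*1000]]
        for c,S in(('top',sp_t),('side',sp_s)):
            if c[0] in use: r+=[(proj(c,C)-S[:1]).ravel(),near(proj(c,D),S[1:])]
        return np.concatenate(r) if use!='ts' else np.concatenate(r[1:])
    s=least_squares(f,[.482,.073,np.radians(a0),.05]); 
    if best is None or s.cost<best.cost:best=s
  print('spool',use,np.round(best.x,4),'yaw',np.degrees(best.x[2])%120,best.cost)
print('tip tri',tri(('top',tip_t[0]),('side',tip_s[0])))
best=None
for a0 in np.arange(0,120,20):
    def f(x):return np.concatenate([near(proj('top',dots(x,.069,x[2])),w_t),(proj('top',[[x[0],x[1],.092]])-tip_t).ravel()*.5])
    s=least_squares(f,[.583,-.172,np.radians(a0)])
    if best is None or s.cost<best.cost:best=s
print('winder',np.round(best.x,4),'yaw',np.degrees(best.x[2])%120,best.fun)
pp=px([(129,135),(185,142),(137,165)],(260,98),290/60)
print('side pins at z.069',[np.round(atz('side',p,.069)[:2],4) for p in pp],'pred',np.round(dots(best.x,.069,best.x[2]),4))
r=read_state();print(R.from_quat(r['eef_rot']).as_matrix().round(3).tolist())
# other objects
for n,uv,z in[('pink',(272.5,185),.05),('yellow',(300.5,206),.05),('pur1',(262,258),.05),('pur2',(301,252),.05),('black',(234,155),.05)]:print(n,atz('top',uv,z).round(3))
E
```

```text
spool ts [0.4838 0.0703 1.5389 0.0492] yaw 88.17071642616636 0.2120945508566242
spool t [ 0.4832  0.0701 -0.5528  0.05  ] yaw 88.32797416827164 0.016779171106541677
spool s [ 0.4839  0.0711 -0.558   0.05  ] yaw 88.03053530571923 0.015865039457991288
tip tri (array([ 0.58539316, -0.17634238,  0.09313522]), np.float64(0.0001958337664622557))
winder [ 0.5836 -0.1734 -0.4791] yaw 92.54994098778046 [-0.23987971  0.11606209 -0.01393689 -0.05018941 -0.08044115  0.12397226
 -0.65531521  0.37376608]
side pins at z.069 [array([ 0.5984, -0.1749]), array([ 0.5697, -0.1842]), array([ 0.5833, -0.1535])] pred [[ 0.6005 -0.1821  0.069 ]
 [ 0.5828 -0.1544  0.069 ]
 [ 0.5676 -0.1836  0.069 ]]
[[0.258, 0.966, 0.0], [0.966, -0.258, 0.0], [0.0, -0.0, -1.0]]
pink [0.573 0.039 0.05 ]
yellow [ 0.519 -0.032  0.05 ]
pur1 [0.388 0.067 0.05 ]
pur2 [ 0.402 -0.031  0.05 ]
black [0.652 0.137 0.05 ]
```

>>> {"name": "carry_out", "arguments": {
  "rows": [
    [-1,-0.95,0.99,0,0],
    [-1,-0.95,0.99,0,0],
    [-1,-0.95,0.99,0,0],
    [-1,-0.95,0.99,0,0],
    [-1,-0.95,0.99,0,0],
    [-1,-0.95,0.99,0,0],
    [-1,-0.95,0.99,0,0],
    [-1,-0.95,0.99,0,0],
    [-1,-0.95,0.99,0,0],
    [-1,-0.95,0.99,0.2,0],
    [-1,-0.95,0.99,0.3,0],
    [-1,-0.95,0.99,0.3,0],
    [-1,-0.95,0.99,0.3,0],
    [-1,-0.95,0.99,0.3,0],
    [-1,-0.95,0.99,0.3,0],
    [-1,0,0,0,0]
  ],
  "force": 10
}}

```text
time: 2.43
ee_pos: [0.4825, 0.0711, 0.1853]
eef_rot: [0.791, 0.612, 0.004, -0.002]
ft_force: [-0.5, -0.6, 0.7]
width: 0.0869
```

>>> {"name": "carry_out", "arguments": {
  "rows": [
    [-1,0,0.05,0.9,0],
    [-1,0,0,0.9,0],
    [-1,0,0,0.9,0],
    [-1,0,0,0.6,0],
    [-1,0,0,0,0]
  ]
}}

```text
time: 2.85
ee_pos: [0.4877, 0.0678, 0.0845]
eef_rot: [0.793, 0.609, 0.007, -0.0]
ft_force: [-0.3, -0.7, -0.1]
width: 0.0871
```

```bash
python3 - <<'E'
from h import *
a=camera('top');b=camera('side')
def crop(im,u,v,r=28,n=390):
    return cv2.resize(im[v-r:v+r,u-r:u+r],(n,n),interpolation=cv2.INTER_CUBIC)
cv2.imwrite('pics/c2.png',np.hstack([crop(a,260,220,50),crop(b,285,200,60)]))
r=read_state();print(r['ee_pos'],R.from_quat(r['eef_rot']).as_matrix().round(4).tolist(),r['ft_force'],r['joint_positions'].round(2))
E
```

```text
[0.48929891 0.06812684 0.08750128] [[0.2592, 0.9657, 0.014], [0.9657, -0.2593, 0.0106], [0.0138, 0.0107, -0.9998]] [0.56736852 0.26250889 0.75789331] [-0.67  0.19  0.48  2.01 -0.11  0.96  1.18]
```

View pics/c2.png

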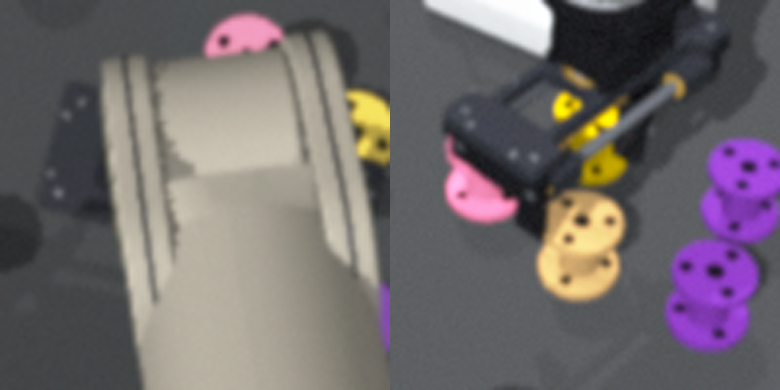

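The side view shows the +y finger above and beside the tan spool and nothing touching. The tool has settled about 6 mm off in y, so I'll correct that and go down.

>>> {"name": "carry_out", "arguments": {
  "rows": [
    [-1,0.03,-0.2,0.3,0],
    [-1,0,0,0.3,0],
    [-1,0,0,0.3,0],
    [-1,0,0,0,0],
    [-1,0,0,0,0]
  ]
}}

```text
time: 3.37
ee_pos: [0.4864, 0.0728, 0.0625]
eef_rot: [0.793, 0.609, 0.013, 0.001]
ft_force: [0.2, -0.0, 0.5]
width: 0.0869
```

```bash
python3 - <<'E'
from h import *
for i in range(6):
    r=read_state();print(r['ee_pos'].round(4),R.from_quat(r['eef_rot']).as_matrix()[:,2].round(4),r['joint_vel'].round(3));camera('top')
E
```

```text
[0.4864 0.0728 0.0625] [ 0.0208  0.0142 -0.9997] [ 0.001  0.011 -0.006  0.011 -0.008 -0.012  0.006]
[0.4862 0.0728 0.0625] [ 0.0206  0.0141 -0.9997] [-0.001 -0.005  0.001 -0.004  0.003  0.005 -0.002]
[0.4864 0.0728 0.0627] [ 0.0208  0.0141 -0.9997] [ 0.001 -0.004  0.005 -0.004  0.001  0.001 -0.001]
[0.4865 0.0727 0.0628] [ 0.021   0.0142 -0.9997] [ 0.002 -0.002  0.002 -0.004 -0.001  0.     0.   ]
[0.4866 0.0728 0.0629] [ 0.0212  0.0143 -0.9997] [ 0.001  0.002 -0.    -0.001 -0.001 -0.003  0.   ]
[0.4866 0.0727 0.0629] [ 0.0213  0.0143 -0.9997] [-0.001 -0.001  0.     0.    -0.     0.002 -0.001]
```

>>> {"name": "carry_out", "arguments": {
  "rows": [
    [-1,-0.05,-0.04,0.2,0],
    [-1,-0.05,-0.04,0.2,0],
    [-1,0,0,0.2,0],
    [-1,0,0,0.1,0],
    [-1,0,0,0,0]
  ]
}}

```text
time: 4.08
ee_pos: [0.4836, 0.0705, 0.0397]
eef_rot: [0.793, 0.609, 0.013, 0.001]
ft_force: [-0.0, -1.0, -0.0]
width: 0.087
```

>>> {"name": "carry_out", "arguments": {
  "rows": [
    [1,0,0,0,0],
    [1,0,0,0,0],
    [1,0,0,0,0],
    [1,0,0,0,0],
    [1,0,0,0,0],
    [1,0,0,0,0]
  ],
  "force": 15
}}

```text
time: 4.58
ee_pos: [0.4838, 0.0705, 0.0397]
eef_rot: [0.793, 0.609, 0.013, 0.001]
ft_force: [0.0, 0.5, -1.9]
width: 0.0552
```

>>> {"name": "carry_out", "arguments": {
  "rows": [
    [1,0,0,-0.3,0],
    [1,0,0,-0.6,0],
    [1,0,0,-0.8,0],
    [1,0,0,-0.8,0],
    [1,0,0,-0.8,0],
    [1,0,0,-0.8,0],
    [1,0,0,-0.6,0],
    [1,0,0,0,0],
    [1,0,0,0,0]
  ]
}}

```text
time: 5.33
ee_pos: [0.479, 0.0665, 0.191]
eef_rot: [0.794, 0.608, 0.012, 0.001]
ft_force: [-0.4, -0.6, -1.6]
width: 0.0545
```

>>> {"name": "carry_out", "arguments": {
  "rows": [
    [1,-0.4,0.3,0,0],
    [1,-0.6,0.5,0,0],
    [1,-0.6,0.5,0,0],
    [1,-0.6,0.5,0,0],
    [1,-0.6,0.5,0,0],
    [1,-0.6,0.5,0,0],
    [1,-0.6,0.5,0,0],
    [1,-0.6,0.5,0,0],
    [1,-0.6,0.5,0,0],
    [1,-0.6,0.5,0,0],
    [1,-0.6,0.5,0,0],
    [1,0,0,0,0],
    [1,0,0,0,0]
  ]
}}

```text
time: 6.42
ee_pos: [0.5798, -0.17, 0.1766]
eef_rot: [0.793, 0.609, 0.004, -0.003]
ft_force: [-1.2, 0.8, -1.2]
width: 0.055
```

```bash
python3 - <<'E'
from h import *
a=camera('top');b=camera('side')
r=read_state();M=R.from_quat(r['eef_rot']).as_matrix();print(r['ee_pos'],M.round(3).tolist(),r['joint_positions'].round(2),r['width'])
c=proj('side',[r['ee_pos']])[0];t=proj('top',[r['ee_pos']])[0];print(c,t)
def crop(im,u,v,r,n=390):
    u,v=int(u),int(v);return cv2.resize(im[max(v-r,0):v+r,u-r:u+r],(n,n),interpolation=cv2.INTER_CUBIC)
cv2.imwrite('pics/c3.png',np.hstack([crop(a,*t,50),crop(b,285,110,55)]))
cv2.imwrite('pics/side3.png',b)
E
```

```text
[ 0.57964925 -0.16924822  0.17695031] [[0.256, 0.967, 0.003], [0.967, -0.256, 0.01], [0.01, -0.0, -1.0]] [-0.31  0.37  0.66  1.63 -0.25  1.23  1.72] 0.05523352241894193
[294.9837069  92.8351572] [366.81874382 174.69031084]
```

View pics/c3.png

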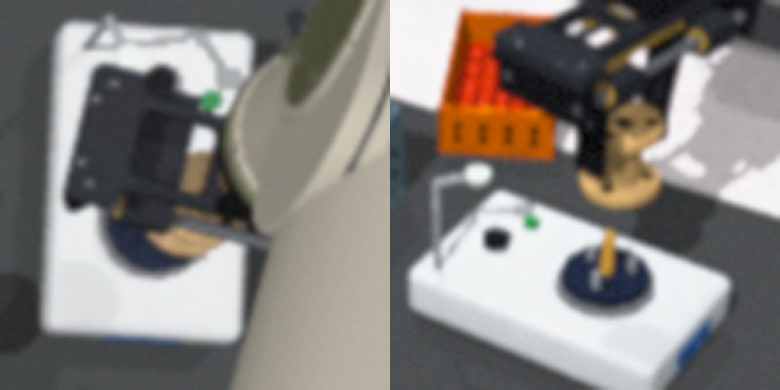

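The side view shows the spool held upright above the spindle: tip at crop (607,232), foot flange centred near (620,185). I'll overlay the predicted poses to correct the alignment before going down.

```bash
cat > ov.py <<'E'
from h import *
def ov(im,cam,u,v,r,sh,n=390):
    k=n/(2*r);o=cv2.resize(im[v-r:v+r,u-r:u+r],(n,n),interpolation=cv2.INTER_CUBIC)
    for C,rad,col in sh:
        a=np.linspace(0,2*np.pi,60);P=np.array(C)+np.c_[rad*np.cos(a),rad*np.sin(a),0*a]
        q=((proj(cam,P)-[u-r-.5,v-r-.5])*k-.5)
        cv2.polylines(o,[(q*16).astype(np.int32)],True,col,1,cv2.LINE_AA,4)
    return o
def winder(W,yaw,dz=0):
    s=[((*W,.058),.033,(0,255,255)),((*W,.094),.001,(0,255,0))]
    for k in range(3):
        t=np.radians(yaw)+k*2*np.pi/3;s.append(((W[0]+.019*np.cos(t),W[1]+.019*np.sin(t),.07),.003,(0,0,255)))
    return s
E
python3 - <<'E'
from ov import *
W=(.5842,-.1745);r=read_state()['ee_pos']
F=(r[0]-.0008,r[1])
sp=[((*F,r[2]-.0397),.028,(0,255,0)),((*F,r[2]-.0397+.007),.028,(0,255,0))]
t=cv2.imread('pics/top0.png');s=cv2.imread('pics/side3.png')
cv2.imwrite('pics/ov.png',np.hstack([ov(t,'top',355,180,26,winder(W,92)),ov(s,'side',290,112,40,winder(W,92)+sp)]))
E
```

```text
(no output)
```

View pics/ov.png

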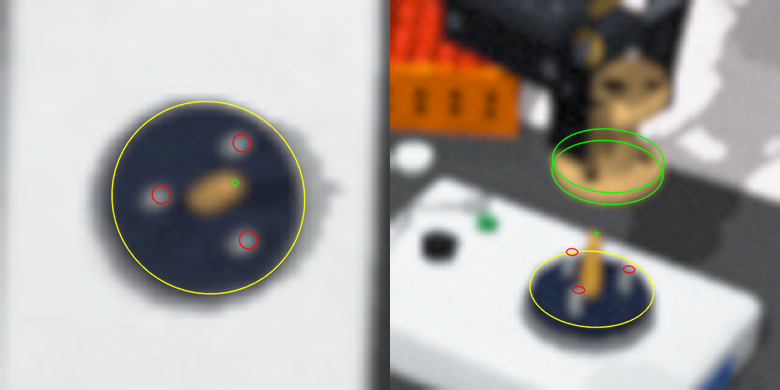

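The overlay agrees to about 1 mm: pins, tip and foot ring coincide with the picture. The spool needs about +4° in world (tool turn −0.8) and a shift of about 7 mm.

>>> {"name": "carry_out", "arguments": {
  "rows": [
    [1,-0.06,0.1,0.2,-0.4],
    [1,-0.05,0.1,0.2,-0.4],
    [1,0,0,0.2,0],
    [1,0,0,0,0],
    [1,0,0,0,0],
    [1,0,0,0,0]
  ]
}}

```text
time: 7.02
ee_pos: [0.5838, -0.1674, 0.1573]
eef_rot: [0.769, 0.64, 0.005, -0.005]
ft_force: [-0.6, 0.2, -1.0]
width: 0.0552
```

```bash
cat > st.py <<'E'
from h import *
r=read_state();M=R.from_quat(r['eef_rot']).as_matrix();print(r['time'],r['ee_pos'].round(4),'x',M[:,0].round(3),'z',M[:,2].round(4),'yaw',np.degrees(np.arctan2(M[1,0],M[0,0])).round(2),r['ft_force'].round(2),r['torque'].round(3),r['width'].round(4))
E
python3 st.py
```

```text
Traceback (most recent call last):
  File "st.py", line 2, in <module>
    r=read_state();M=R.from_quat(r['eef_rot']).as_matrix();print(r['time'],r['ee_pos'].round(4),'x',M[:,0].round(3),'z',M[:,2].round(4),'yaw',np.degrees(np.arctan2(M[1,0],M[0,0])).round(2),r['ft_force'].round(2),r['torque'].round(3),r['width'].round(4))
                                                                                                                                                                                                                                         ^^^^^^^^^^^^^^^^
AttributeError: 'float' object has no attribute 'round'
```

>>> {"name": "carry_out", "arguments": {
  "rows": [
    [1,-0.2,0.07,0,0],
    [1,0,0,0,0],
    [1,0,0,0,0],
    [1,0,0,0,0]
  ]
}}

```text
time: 7.35
ee_pos: [0.5851, -0.1737, 0.1583]
eef_rot: [0.769, 0.639, 0.005, -0.005]
ft_force: [0.4, -0.1, -0.8]
width: 0.0551
```

```bash
sed -i "s/r\['width'\].round(4)/r['width']/" st.py; python3 st.py
```

```text
7.35 [ 0.5851 -0.1737  0.1583] x [0.182 0.983 0.014] z [ 0.0024  0.014  -0.9999] yaw 79.48 [ 0.45 -0.12 -0.77] [-0.002 -0.03   0.036] 0.05514741070690695
```

>>> {"name": "carry_out", "arguments": {
  "rows": [
    [1,0,0,0.2,0],
    [1,0,0,0.2,0],
    [1,0,0,0.2,0],
    [1,0,0,0,0],
    [1,0,0,0,0]
  ]
}}

```text
time: 7.77
ee_pos: [0.585, -0.1735, 0.1381]
eef_rot: [0.769, 0.639, 0.005, -0.005]
ft_force: [0.1, 0.3, -1.0]
width: 0.0546
```

```bash
python3 st.py; python3 - <<'E'
from ov import *
W=(.584,-.174);r=read_state()['ee_pos']
F=(r[0]-.0008,r[1])
sp=[((*F,r[2]-.0397),.028,(0,255,0)),((*F,r[2]-.0397+.007),.028,(0,255,0))]
s=camera('side')
cv2.imwrite('pics/ov2.png',np.hstack([ov(s,'side',290,115,36,[]),ov(s,'side',290,115,36,winder(W,92)+sp)]))
E
```

```text
7.7667 [ 0.585  -0.1735  0.1381] x [0.183 0.983 0.014] z [ 0.0022  0.0141 -0.9999] yaw 79.45 [ 0.09  0.32 -1.04] [-0.012 -0.043 -0.013] 0.054637351893963515
```

View pics/ov2.png

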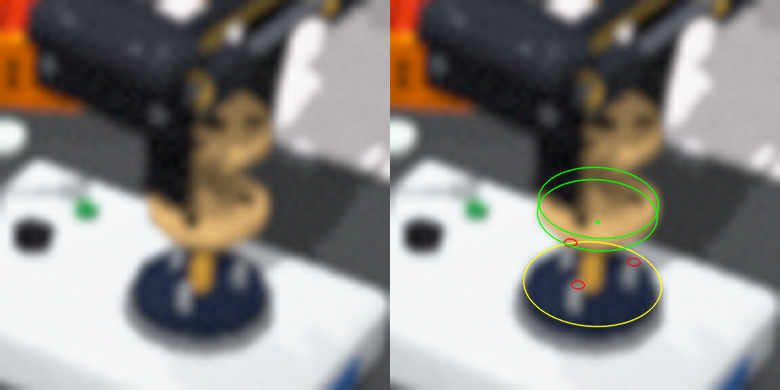

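Foot ring and picture agree, with the spindle rising into the middle of the foot. I'll go on down in small steps, watching the force.

>>> {"name": "carry_out", "arguments": {
  "rows": [
    [1,0,0,0.12,0],
    [1,0,0,0.12,0],
    [1,0,0,0,0],
    [1,0,0,0,0]
  ]
}}

```text
time: 8.15
ee_pos: [0.5851, -0.1733, 0.1302]
eef_rot: [0.769, 0.639, 0.005, -0.005]
ft_force: [-0.4, -0.0, -0.9]
width: 0.0548
```

```bash
python3 st.py
```

```text
8.15 [ 0.5851 -0.1733  0.1302] x [0.183 0.983 0.014] z [ 0.0021  0.0141 -0.9999] yaw 79.46 [-0.39 -0.02 -0.91] [ 0.012 -0.003 -0.002] 0.05476009369159451
```

>>> {"name": "carry_out", "arguments": {
  "rows": [
    [1,0,0,0.12,0],
    [1,0,0,0.12,0],
    [1,0,0,0.12,0],
    [1,0,0,0.12,0],
    [1,0,0,0,0],
    [1,0,0,0,0]
  ]
}}

```text
time: 8.65
ee_pos: [0.5852, -0.173, 0.1142]
eef_rot: [0.769, 0.639, 0.005, -0.005]
ft_force: [-0.9, 0.1, -1.5]
width: 0.0551
```

```bash
python3 st.py
```

```text
8.65 [ 0.5852 -0.173   0.1142] x [0.183 0.983 0.014] z [ 0.0022  0.0141 -0.9999] yaw 79.46 [-0.91  0.14 -1.5 ] [-0.033  0.006  0.006] 0.055119972768232224
```

>>> {"name": "carry_out", "arguments": {
  "rows": [
    [1,-0.02,0,0.06,0],
    [1,-0.02,0,0.06,0],
    [1,0,0,0.06,0],
    [1,0,0,0,0]
  ]
}}

```text
time: 8.98
ee_pos: [0.5852, -0.1738, 0.1086]
eef_rot: [0.769, 0.639, 0.006, -0.005]
ft_force: [0.7, 0.4, -0.7]
width: 0.0547
```

```bash
python3 st.py
```

```text
8.9833 [ 0.5852 -0.1738  0.1086] x [0.182 0.983 0.015] z [ 0.0027  0.0147 -0.9999] yaw 79.49 [ 0.65  0.37 -0.68] [ 0.078  0.013 -0.012] 0.05473573689034428
```

>>> {"name": "carry_out", "arguments": {
  "rows": [
    [1,0,0,0.06,0],
    [1,0,0,0.06,0],
    [1,0,0,0,0]
  ]
}}

```text
time: 9.23
ee_pos: [0.5852, -0.1738, 0.1046]
eef_rot: [0.769, 0.639, 0.006, -0.005]
ft_force: [0.5, 0.2, -1.5]
width: 0.0552
```

```bash
python3 st.py
```

```text
9.2333 [ 0.5852 -0.1738  0.1046] x [0.182 0.983 0.015] z [ 0.0027  0.0146 -0.9999] yaw 79.48 [ 0.51  0.22 -1.45] [ 0.066  0.03  -0.044] 0.05519074899170924
```

>>> {"name": "carry_out", "arguments": {
  "rows": [
    [1,0,0,0.06,0],
    [1,0,0,0.06,0],
    [1,0,0,0.06,0],
    [1,0,0,0,0]
  ]
}}

```text
time: 9.57
ee_pos: [0.5852, -0.1737, 0.0987]
eef_rot: [0.769, 0.639, 0.006, -0.005]
ft_force: [0.2, 1.3, -1.2]
width: 0.0548
```

```bash
python3 st.py
```

```text
9.5667 [ 0.5852 -0.1737  0.0987] x [0.183 0.983 0.015] z [ 0.0026  0.0146 -0.9999] yaw 79.48 [ 0.19  1.3  -1.18] [ 0.151  0.013 -0.017] 0.054841290253392766
```

>>> {"name": "carry_out", "arguments": {
  "rows": [
    [1,0,0,0.05,0],
    [1,0,0,0.03,0],
    [1,0,0,0,0]
  ]
}}

```text
time: 9.82
ee_pos: [0.5849, -0.1738, 0.0968]
eef_rot: [0.769, 0.639, 0.006, -0.005]
ft_force: [-3.5, 1.9, 4.6]
width: 0.0549
```

```bash
python3 st.py; python3 - <<'E'
from ov import *
W=(.584,-.174);r=read_state()['ee_pos']
F=(r[0]-.0008,r[1]);s=camera('side')
sp=[((*F,.058),.028,(0,255,0)),((*F,.108),.028,(0,255,0))]
cv2.imwrite('pics/ov3.png',np.hstack([ov(s,'side',290,115,36,[]),ov(s,'side',290,115,36,sp)]))
E
```

```text
9.8167 [ 0.5849 -0.1738  0.0968] x [0.183 0.983 0.015] z [ 0.0021  0.0152 -0.9999] yaw 79.47 [-3.53  1.92  4.64] [ 0.307  0.706 -0.003] 0.05493323281480261
```

View pics/ov3.png

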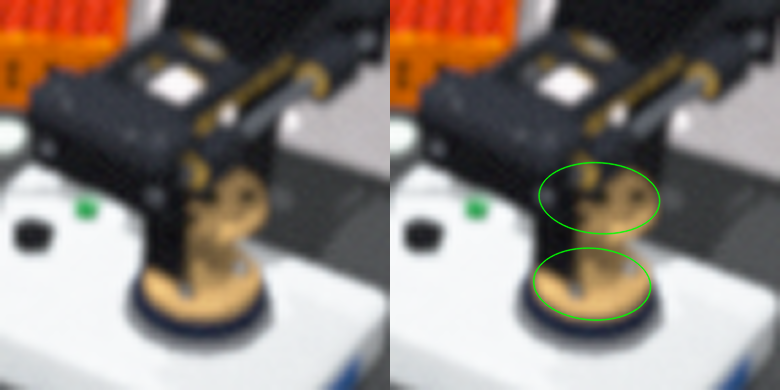

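The spool touches at the expected height (about 5–6 N) and grey pin tops show through its foot flange at crop (240,268) and (188,288), so it is home. I'll release and back off.

>>> {"name": "carry_out", "arguments": {
  "rows": [
    [0.2,0,0,0,0],
    [0,0,0,0,0],
    [-0.5,0,0,0,0],
    [-1,0,0,0,0],
    [-1,0,0,0,0],
    [-1,0,0,0,0],
    [-1,0,0,0,0],
    [-1,0,0,0,0]
  ]
}}

```text
time: 10.53
ee_pos: [0.5856, -0.1744, 0.0973]
eef_rot: [0.769, 0.639, 0.006, -0.004]
ft_force: [-0.2, 0.5, 0.8]
width: 0.0838
```

```bash
python3 st.py
```

```text
10.5333 [ 0.5856 -0.1744  0.0973] x [0.183 0.983 0.015] z [ 0.0042  0.0143 -0.9999] yaw 79.45 [-0.15  0.48  0.82] [ 0.029 -0.007  0.003] 0.08383093052734196
```

>>> {"name": "carry_out", "arguments": {
  "rows": [
    [-1,0,0,-0.2,0],
    [-1,0,0,-0.4,0],
    [-1,0,0,-0.6,0],
    [-1,0,0,-0.8,0],
    [-1,0,0,-0.8,0],
    [-1,0,0,-0.8,0],
    [-1,0.5,-0.9,-0.3,0],
    [-1,0.5,-0.9,0,0],
    [-1,0.5,-0.9,0,0],
    [-1,0.5,-0.9,0,0],
    [-1,0,0,0,0],
    [-1,0,0,0,0]
  ]
}}

```text
time: 11.53
ee_pos: [0.4867, -0.0976, 0.2305]
eef_rot: [0.771, 0.637, 0.009, -0.001]
ft_force: [0.2, 0.6, 0.1]
width: 0.0871
```

```bash
python3 st.py; python3 - <<'E'
from ov import *
W=(.584,-.174);F=W;s=camera('side');t=camera('top')
sp=[((*F,.058),.028,(0,255,0)),((*F,.108),.028,(0,255,0))]
cv2.imwrite('pics/ov4.png',np.vstack([np.hstack([ov(s,'side',290,115,36,[],290),ov(s,'side',290,115,36,sp,290)]),np.hstack([ov(t,'top',355,180,36,sp[1:],290),cv2.resize(t,(290,290))])]))
E
```

```text
11.5333 [ 0.4867 -0.0976  0.2305] x [0.187 0.982 0.015] z [ 0.0114  0.0131 -0.9998] yaw 79.19 [0.18 0.65 0.07] [-0.053 -0.026 -0.041] 0.08709376710557702
```

View pics/ov4.png

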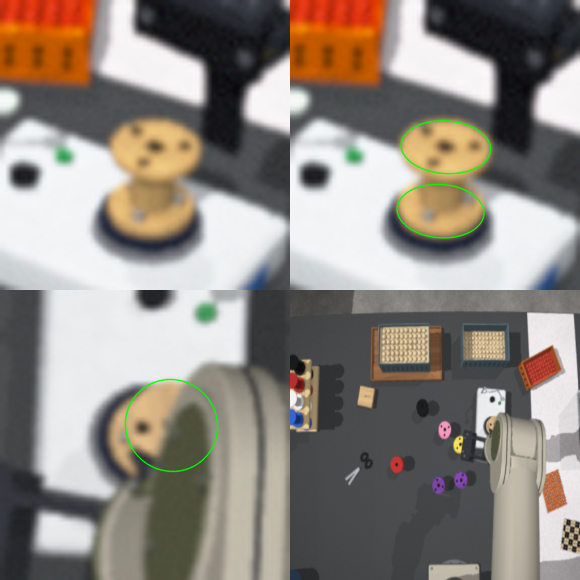

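The spool stands flat on the plate with two pin tops showing above its foot flange (side crop (138,215) and (180,198)). The other things are where they were and the gripper is clear, so I'm handing in.

```bash
python3 -c "
from bench import *
print(close_job())"
```

```text
the job is handed in; nothing more can be done
None
```

The light wooden spool is on the winder with the drive pins in its holes, sitting flat on the plate, and I let go of it and handed the job in. The hand-in gives no verdict.

- **How it went:** I gripped the spool across its top flange and turned it about 4° before lowering, so its holes lined up with the pins as measured in the pictures. It slid down the spindle and over the pins with almost no resistance. The only push came when the foot met the plate, about 6 N at the wrist against the 25 N limit. The whole job took about 11.5 s of the 67 s allowed.
- **Last checks:**
  - The side view shows the spool upright, with its outline about 1 mm from where a fully home spool should be. Two pin tops show above its foot flange; the third is hidden.
  - The gripper is open and well clear, with no force on the wrist.
  - The look-alikes, the red and black spools, the scissors and the block look unmoved.
- **Weaker points:**
  - In the last top view the arm covers part of the spool, so only the side view confirms the seating.
  - The tool drifted by up to 0.025 rad during moves, and the spool was tilted by about 0.02 rad or less in the grip.
  - The network's points for the plate and the pin ring were about 10 mm apart, so I used my own fit to the pin and spindle-tip pixels instead.

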